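# Poise a cast lever over the bush fixture

## Task

Two identical press fixtures stand on the bench: on the wide post of one waits a brass bush, on that of the other a steel sleeve. Take the grey cast lever by its bar at its balance point, lift it, and finish holding it level and still above the fixture that has the brass bush, right way up, with the big bore centred over the bush and the small eye centred over that fixture's brass pin, its underside about 4 cm above the top of the bush. Do not bump the fixtures or disturb anything else on the bench, and do not put the lever down: the program ends while the gripper holds it there, ready to be pressed on.

Things in the scene. Friction and masses are not known exactly. Their poses are not given: they have to be found in the camera images.
- lever: grey cast lever, 0.5 to 0.75 kg, flat on the bench: heavy boss (60 mm across, 34 high, 38 bore) and small eye (30 across, 30 high, 14 bore), joined by a bar 18 mm wide, 10 to 28 mm above the underside, a 10 mm wide rib on it up to 30 mm. Origin on the underside below the balance point; +x along the bar to the eye (roughly away from the robot): boss centre x = -56 mm, eye x = +124 mm; z up.
- lever_balance (a point): the lever's balance point: centre of mass along the bar, 56 mm from the boss centre towards the eye, at mid-height of the bar, 19 mm above the underside; the bar is free from 26 mm on the boss side of it to 109 mm on the eye side; gripped well away from it with a light grip, the lever may swing down at its heavier side
- lever_bore (a point): centre of the lever's big bore, at the underside; axes as the lever's
- lever_eye (a point): centre of the lever's small eye, at the underside; axes as the lever's
- fixture_1: left of the lever (+y side): press fixture, fixed: blue plate 245 x 78 x 14 mm with two round steel posts, tops 40 mm above the bench: a wide one (58 mm across) that bears the bush or sleeve on its flat top, a slim one (32 mm) with a brass pin 12 mm high on top. Origin on the bench between them: wide post 56 mm towards own -x, slim post 124 mm towards own +x (roughly away from the robot); z up.
- fixture_1_post (a point): centre of the top of fixture 1's wide post, 40 mm above the bench
- fixture_1_pin (a point): centre of the top of fixture 1's brass pin, 52 mm above the bench
- fixture_2: the same fixture, right of the lever (-y side), with the same sizes and axes as fixture 1
- fixture_2_post (a point): centre of the top of fixture 2's wide post, 40 mm above the bench
- fixture_2_pin (a point): centre of the top of fixture 2's brass pin, 52 mm above the bench
- brass_bush: yellow brass bush, 33 mm across, 30 mm high, standing loose on the wide post of one of the fixtures (which one changes); origin at the centre of its underside, 40 mm above the bench, so its top is 70 mm above the bench; z up
- sleeve: bright steel sleeve, 42 mm across, 42 mm high, standing loose on the wide post of the other fixture (too wide for the lever's bore); origin at the centre of its underside, its top 82 mm above the bench
- pliers: loose bystander: circlip pliers with red handles, 201 x 56 x 11 mm, beyond the left fixture; origin at the centre of its underside
- brush: loose bystander: parts brush, 180 x 32 x 13 mm, beyond the lever; origin at the centre of its underside

How it is judged:
By the outcome, as a careful person would: the job done as asked, in the order asked, and still so for the second after the job is handed in, while the arm keeps its last pose, push and grip.
It also fails if it takes over 40 s, if anything falls off the work surface, if the arm or the gripper's body presses on something with over 40 N, if the wrist force passes 120 N, or if a joint passes its speed limit or range.

## Robot

A 6-joint arm with a two-finger parallel gripper is mounted at the origin on a cart in front of the work surface, level with it; the furniture and walls round the work are solid. World frame = base frame: x ahead of the robot, y to its left, z up, the work surface at z = 0. Lengths are in m, angles in rad, forces in N, time in s.
With the tool pointing down it reaches from about 0.3 to 0.875 m from the base axis. Payload 4.2 kg.
Tool frame: the origin (TCP) lies midway between the tips of the shut fingers; the grasp point (between the pads) lies 19 mm behind it; z points along the fingers, y is the line along which they close (so a half turn about z gives the same grasp; the last joint's range is limited). The gripper opens to 85 mm and grips with 20 to 120 N. Pads are 22 mm wide; open, the fingers measure 114 mm over their backs; the gripper's body (76 mm by 85 mm) begins 54 mm behind the grasp point. The pads swing forward as they close: fully open they stand 13 mm farther back than shut.
Start: joints at [-1.233, 0.32, 1.565, -0, 1.257, -0.02], TCP at [0.201, -0.539, 0.231] pointing down, gripper open.
Joint ranges: [-3.11, 3.11], [-0.84, 2.01], [0.21, 2.61], [-1.34, 4.49], [0.05, 2.63], [-2.56, 2.56]. Speed limits (rad/s): [2.57, 2.57, 3.14, 3.14, 3.14, 3.14].

## Interface

Orientations are given as a 3x3 rotation matrix whose columns are the frame's x, y, z axes.
In Python, from workcell import bot, vision gives the robot as it stands. The module is installed in compiled form; this text tells all that it offers.
- The arm moves only by the shell command python3 -m pendant 'ROWS'. ROWS is JSON, a list of rows, each an object with "fingers": the closure, from -1 (fully open) to 1 (shut), so that 0 is half open; "translation": the shift along the tool's x, y, z in m, a list of three; "twist": the turn about the tool's z in rad. In form: [{"fingers": fingers, "translation": [dx, dy, dz], "twist": twist}, ...]. A call has 1 to 8 rows; each row shifts and turns the commanded pose from where the row before left it, along the tool's axes as they then stand; what a row does not reach is not made up. A row lasts 1/12 s, in which the tool goes at most 41.7 mm and 7.16 degrees, less where a joint would pass 70% of its speed; a pose out of reach is approached as far as the arm can. A call is refused whole if a number of a shift passes 0.0417 or a number of a turn 0.125, either way. A call with a gripper value outside its range is refused whole. The fingers move at their own pace and stop on an object; the grip force is fixed at half the most. Time passes only in rows, so rows that do not move let the fingers close. It gives the time, the measured TCP pose, the force, the opening and the grip force at its end, in the units of the state.
- bot.get_obs(): the state, without advancing time (a new reading comes with each control period).
- vision.snapshot(name): name is "side" or "top"; returns the picture (384x512x3 uint8, red, green, blue); there is no depth.
- vision.camera_model(name): a dict with "fx", "fy", "cx", "cy" (pixels), "R" (3x3) and "t" (3): a world point X has camera coordinates R X + t. Camera axes: x right, y down, z forward; pixel columns grow to the right and rows downward; lengths in m; the calibration is good to about 2 mm. A picture is of the moment at which its call begins. camera_model takes no time and is no camera call.
- bot.job_done(): hands the job in; it is judged then, once.
The state is a dict: "time": time; "joint_pos": joint angles; "joint_velocities": joint speeds; "joint_efforts": joint torques, N m; "tcp_pos": TCP position; "tool_rot": TCP orientation; "ft_force": force on the tool from outside, world axes, zero at the start; "moment": the same for the moment, N m; "grip_width": opening from 0.0 (shut) to 1.0 (fully open); "grasp_force": force on a finger pad.
Only numpy, scipy, OpenCV 4.12 (cv2) and the standard library are available. Lean on these libraries where they do the work, as an engineer would, in place of code of your own. Each camera call takes 0.05 s, during which the arm holds its last target. There are 200 camera calls.

## Working session

There is one attempt and no reset: what is moved stays moved. The work goes in short steps, Python scripts to look and compute and a shell command to move; the robot and the scene stay as the last step left them, time stands still between calls to the robot, and variables do not carry over. Pictures are saved under pics/ and viewed, at most 10 in all, crops included, and the job is handed in when it is done.

```bash
mkdir -p pics; python3 - <<'E'
from workcell import bot, vision
import cv2
for n in("top","side"):
    im=vision.snapshot(n); cv2.imwrite(f"pics/{n}0.png",im[:,:,::-1]); 
    c=vision.camera_model(n); print(n,c)
o=bot.get_obs(); print(o)
E
```

```text
top {'fx': 350.7984286164671, 'fy': 350.7984286164671, 'cx': 251.4168687770416, 'cy': 193.74107695251195, 'R': array([[ 2.27044389e-02, -9.99739086e-01,  2.50365317e-03],
       [-9.93264928e-01, -2.28418764e-02, -1.13591511e-01],
       [ 1.13619062e-01,  9.22406284e-05, -9.93524383e-01]]), 't': array([-0.05921981,  0.59956758,  0.8830838 ])}
side {'fx': 356.5856291850079, 'fy': 356.5856291850079, 'cx': 256.411259145638, 'cy': 189.52039202713206, 'R': array([[ 0.97530096, -0.21972963,  0.02251518],
       [-0.11420538, -0.58890059, -0.80009576],
       [ 0.18906395,  0.77776281, -0.59944961]]), 't': array([-0.55118147,  0.10609643,  0.91691353])}
{'time': 0.1, 'joint_pos': array([-1.23299140e+00,  3.20198507e-01,  1.56556823e+00,  2.45529457e-06,
        1.25740360e+00, -1.99908553e-02]), 'joint_velocities': array([ 0.00060649, -0.00340883, -0.00291923, -0.00192497,  0.00033983,
        0.00109129]), 'joint_efforts': array([-4.62709595e-04, -4.16408229e+01, -2.34705770e+01,  6.03183730e-05,
        5.01405448e-03,  2.27363451e-06]), 'tcp_pos': array([ 0.20123289, -0.53817221,  0.23057891]), 'tool_rot': array([[ 9.36671314e-01,  3.50209336e-01, -5.20668941e-04],
       [ 3.50209721e-01, -9.36670130e-01,  1.48929877e-03],
       [ 3.38712864e-05, -1.57732676e-03, -9.99998755e-01]]), 'ft_force': array([ 0.83530337, -0.24685845, -0.64042123]), 'moment': array([-0.01556557, -0.01221843,  0.01359419]), 'grasp_force': 0.0, 'grip_width': 0.9975096192954831}
```

View pics/top0.png

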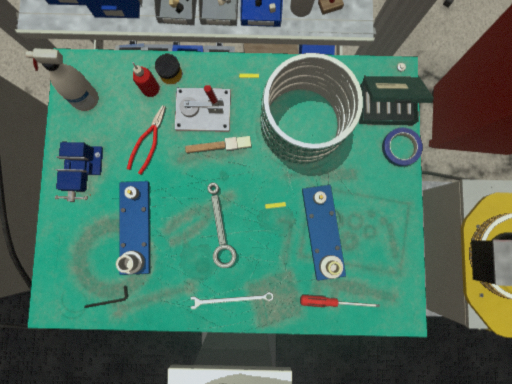

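View pics/side0.png

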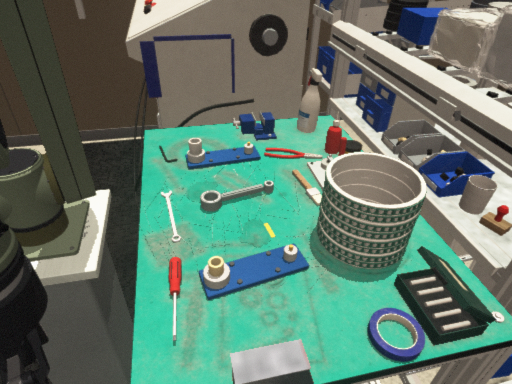

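The brass-looking bush is on the right fixture, at about top (332,266) and side (215,264). The lever boss is at top (225,257) and its eye at (213,188). I'll enlarge both to confirm.

```bash
python3 - <<'E'
import cv2,numpy as np
a=cv2.imread("pics/top0.png"); 
f=lambda im,x,y,w,h,s:cv2.resize(im[y:y+h,x:x+w],None,fx=s,fy=s,interpolation=cv2.INTER_CUBIC)
cv2.imwrite("pics/c1.png",np.hstack([f(a,195,175,60,100,6),f(a,295,180,60,100,6)]))
b=cv2.imread("pics/side0.png")
cv2.imwrite("pics/c2.png",np.vstack([f(b,180,130,130,60,5),f(b,190,235,130,60,5)]))
E
```

```text
(no output)
```

View pics/c1.png

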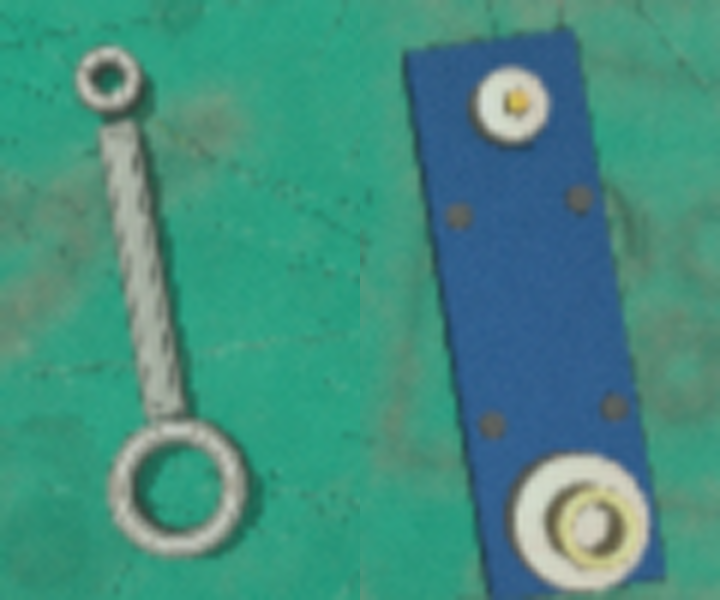

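View pics/c2.png

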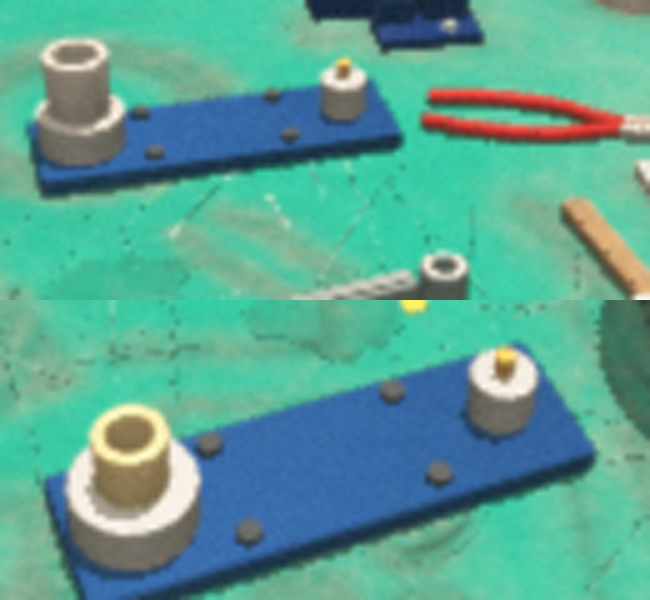

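```bash
cat > h.py <<'E'
from workcell import bot, vision
import numpy as np
def ray(n,u,v,z):
    c=vision.camera_model(n);R=c['R'];C=-R.T@c['t']
    d=R.T@np.array([(u-c['cx'])/c['fx'],(v-c['cy'])/c['fy'],1]);return C+d*(z-C[2])/d[2]
def crop(n,x0,y0,s,u,v,z): return ray(n,x0+(u+.5)/s-.5,y0+(v+.5)/s-.5,z)
E
python3 - <<'E'
from h import *
p=lambda *a:(lambda q:(print(a,q.round(4)),q)[1])(crop(*a))
b=p("top",195,175,6,178,487,.034);e=p("top",195,175,6,109.5,79.5,.03)
B=p("top",295,180,6,240,527,.07);P=p("top",295,180,6,157,101,.052)
W=p("top",295,180,6,220,521,.04);S=p("top",295,180,6,150.5,106,.04)
p("side",190,235,5,130,135,.07);p("side",190,235,5,506,53,.052)
for x,y in((b,e),(B,P),(W,S)):
    d=(y-x)[:2];L=np.linalg.norm(d);print(L,np.degrees(np.arctan2(d[1],d[0])),x[:2]+d/L*.056)
E
```

```text
('top', 195, 175, 6, 178, 487, 0.034) [0.4392 0.0205 0.034 ]
('top', 195, 175, 6, 109.5, 79.5, 0.03) [0.6146 0.0564 0.03  ]
('top', 295, 180, 6, 240, 527, 0.07) [ 0.4194 -0.2538  0.07  ]
('top', 295, 180, 6, 157, 101, 0.052) [ 0.5959 -0.2233  0.052 ]
('top', 295, 180, 6, 220, 521, 0.04) [ 0.419  -0.2524  0.04  ]
('top', 295, 180, 6, 150.5, 106, 0.04) [ 0.595  -0.2229  0.04  ]
('side', 190, 235, 5, 130, 135, 0.07) [ 0.4174 -0.2552  0.07  ]
('side', 190, 235, 5, 506, 53, 0.052) [ 0.5949 -0.2243  0.052 ]
0.17894360783381644 11.564391359008663 [0.49410978 0.03170746]
0.179147964734302 9.77983888831343 [ 0.47455947 -0.24423919]
0.17843531762325063 9.526284585986994 [ 0.47426407 -0.2431574 ]
```

Fixture 2 holds the brass bush, and both cameras agree to about 2 mm. Boss-to-eye and bush-to-pin spacing come out at 179 mm, against 180 nominal. Bush (0.418,-0.254), pin (0.595,-0.2235), yaw 9.7°. Lever balance point (0.494,0.032), yaw 11.6°.

```bash
python3 -m pendant '[{"fingers":-1,"translation":[0,0,0],"twist":0.0775},{"fingers":-1,"translation":[0,0,0],"twist":0.0775},{"fingers":-1,"translation":[0.018,-0.0225,0],"twist":0},{"fingers":-1,"translation":[0.018,-0.0225,0],"twist":0},{"fingers":-1,"translation":[0.018,-0.0225,0],"twist":0},{"fingers":-1,"translation":[0.018,-0.0225,0],"twist":0},{"fingers":-1,"translation":[0.018,-0.0225,0],"twist":0},{"fingers":-1,"translation":[0.018,-0.0225,0],"twist":0}]'
for i in 1; do python3 -m pendant '[{"fingers":-1,"translation":[0.018,-0.0225,0],"twist":0},{"fingers":-1,"translation":[0.018,-0.0225,0],"twist":0},{"fingers":-1,"translation":[0.018,-0.0225,0],"twist":0},{"fingers":-1,"translation":[0.018,-0.0225,0],"twist":0},{"fingers":-1,"translation":[0.018,-0.0225,0],"twist":0},{"fingers":-1,"translation":[0.018,-0.0225,0],"twist":0},{"fingers":-1,"translation":[0.018,-0.0225,0],"twist":0},{"fingers":-1,"translation":[0.018,-0.0225,0],"twist":0}]'; done
python3 -m pendant '[{"fingers":-1,"translation":[0.018,-0.0225,0],"twist":0},{"fingers":-1,"translation":[0.018,-0.0225,0],"twist":0},{"fingers":-1,"translation":[0.018,-0.0225,0],"twist":0},{"fingers":-1,"translation":[0.018,-0.0225,0],"twist":0},{"fingers":-1,"translation":[0.018,-0.0225,0],"twist":0},{"fingers":-1,"translation":[0.018,-0.0225,0],"twist":0},{"fingers":-1,"translation":[0.018,-0.0225,0],"twist":0},{"fingers":-1,"translation":[0,0,0],"twist":0}]'
cat >> h.py <<'E'
def go(x,y,z,yaw):
    o=bot.get_obs();R=o['tool_rot'];p=o['tcp_pos']
    y0=np.degrees(np.arctan2(R[1,0],R[0,0]))
    print('t',o['time'],'tcp',p.round(4),'yaw',y0.round(2),'tilt',R[:,2].round(4),'w',o['grip_width'],o['grasp_force'],'F',o['ft_force'].round(2),'M',o['moment'].round(3))
    print('dtool',(R.T@(np.array([x,y,z])-p)).round(4),'twist',np.radians(y0-yaw).round(4))
E
python3 -c "
from h import *
go(.4943,.0318,.004,11.6)"
```

```text
time: 0.77
tcp_pos: [0.2802, -0.3831, 0.2309]
tool_rot: [[0.98, 0.201, -0.0], [0.201, -0.98, 0.001], [-0.0, -0.001, -1.0]]
ft_force: [0.1, -0.0, 0.1]
grip_width: 1.004
grasp_force: 0.0
time: 1.43
tcp_pos: [0.3849, -0.1779, 0.2311]
tool_rot: [[0.98, 0.201, -0.0], [0.201, -0.98, 0.0], [-0.0, -0.0, -1.0]]
ft_force: [0.7, -0.0, -0.2]
grip_width: 1.0
grasp_force: 0.0
time: 2.1
tcp_pos: [0.4783, 0.004, 0.2309]
tool_rot: [[0.979, 0.205, 0.001], [0.205, -0.979, 0.002], [0.001, -0.002, -1.0]]
ft_force: [0.5, -1.0, -0.6]
grip_width: 1.001
grasp_force: 0.0
t 2.1 tcp [0.4783 0.004  0.2309] yaw 11.84 tilt [ 9.e-04  2.e-03 -1.e+00] w 1.0005288910025507 0.0 F [ 0.52 -0.99 -0.64] M [0.026 0.012 0.011]
dtool [ 0.0211 -0.0235  0.227 ] twist 0.0042
```

```bash
python3 -m pendant '[{"fingers":-1,"translation":[0.0105,-0.012,0.02],"twist":0.002},{"fingers":-1,"translation":[0.0105,-0.0115,0.025],"twist":0.002},{"fingers":-1,"translation":[0,0,0.03],"twist":0},{"fingers":-1,"translation":[0,0,0.03],"twist":0},{"fingers":-1,"translation":[0,0,0.03],"twist":0},{"fingers":-1,"translation":[0,0,0.03],"twist":0},{"fingers":-1,"translation":[0,0,0],"twist":0},{"fingers":-1,"translation":[0,0,0],"twist":0}]'
python3 - <<'E'
from h import *
import cv2
go(.4943,.0318,.004,11.6)
a=vision.snapshot("side")[:,:,::-1];b=vision.snapshot("top")[:,:,::-1]
cv2.imwrite("pics/d1.png",np.vstack([cv2.resize(a[110:230,170:320],None,fx=3,fy=3,interpolation=2),cv2.resize(b[170:280,160:310],(450,330),interpolation=2)])[:600] if 0 else np.hstack([cv2.resize(a[130:230,180:280],None,fx=4,fy=4,interpolation=2),cv2.resize(b[175:275,170:270],None,fx=4,fy=4,interpolation=2)]))
E
```

```text
time: 2.77
tcp_pos: [0.4912, 0.0272, 0.0654]
tool_rot: [[0.98, 0.197, -0.004], [0.197, -0.98, -0.0], [-0.004, -0.0, -1.0]]
ft_force: [1.1, 0.4, 0.4]
grip_width: 0.999
grasp_force: 0.0
t 2.7667 tcp [0.4912 0.0272 0.0654] yaw 11.38 tilt [-4.e-03 -3.e-04 -1.e+00] w 0.9994971898143447 0.0 F [1.13 0.39 0.38] M [ 0.014 -0.067  0.017]
dtool [ 0.0042 -0.0039  0.0614] twist -0.0039
```

View pics/d1.png

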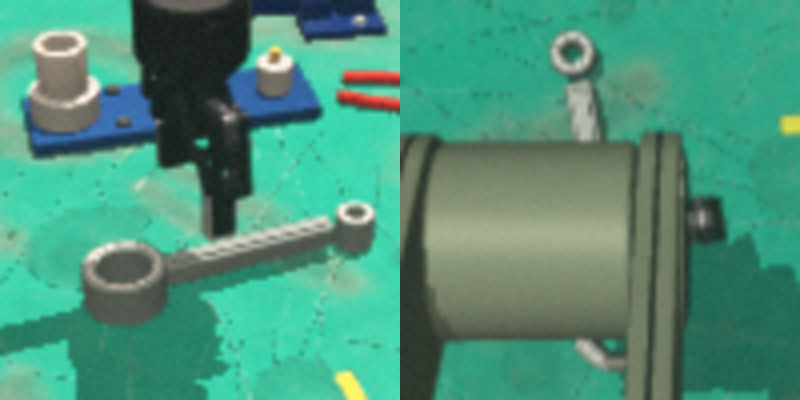

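In the picture the fingers straddle the bar just on the eye side of the boss, and the arm is clear of fixture 1. Next I descend, leaving a little for the final tweak.

```bash
python3 -m pendant '[{"fingers":-1,"translation":[0.004,-0.004,0.01],"twist":-0.003},{"fingers":-1,"translation":[0,0,0.015],"twist":0},{"fingers":-1,"translation":[0,0,0.015],"twist":0},{"fingers":-1,"translation":[0,0,0.012],"twist":0},{"fingers":-1,"translation":[0,0,0.006],"twist":0},{"fingers":-1,"translation":[0,0,0],"twist":0},{"fingers":-1,"translation":[0,0,0],"twist":0}]'
python3 -c "
from h import *
go(.4943,.0318,.004,11.6)"
```

```text
time: 3.45
tcp_pos: [0.4962, 0.0325, 0.0089]
tool_rot: [[0.98, 0.201, 0.001], [0.201, -0.98, 0.0], [0.001, 0.0, -1.0]]
ft_force: [-0.1, -0.1, 0.1]
grip_width: 1.001
grasp_force: 0.0
t 3.45 tcp [0.4962 0.0325 0.0089] yaw 11.57 tilt [ 0.0014  0.     -1.    ] w 1.0012415663629606 0.0 F [-0.1  -0.07  0.09] M [-0.009 -0.021 -0.006]
dtool [-0.002   0.0003  0.0049] twist -0.0005
```

```bash
python3 -m pendant '[{"fingers":-1,"translation":[-0.002,0,0.004],"twist":0},{"fingers":0,"translation":[0,0,0],"twist":0},{"fingers":0.4,"translation":[0,0,0],"twist":0},{"fingers":1,"translation":[0,0,0],"twist":0},{"fingers":1,"translation":[0,0,0],"twist":0},{"fingers":1,"translation":[0,0,0],"twist":0},{"fingers":1,"translation":[0,0,0],"twist":0},{"fingers":1,"translation":[0,0,0],"twist":0}]'
python3 -m pendant '[{"fingers":1,"translation":[0,0,0],"twist":0},{"fingers":1,"translation":[0,0,0],"twist":0},{"fingers":1,"translation":[0,0,0],"twist":0},{"fingers":1,"translation":[0,0,0],"twist":0}]'
python3 -c "
from h import *
go(.4943,.0318,.004,11.6)"
```

```text
time: 4.12
tcp_pos: [0.4939, 0.032, 0.0047]
tool_rot: [[0.98, 0.2, 0.001], [0.2, -0.98, 0.0], [0.001, -0.0, -1.0]]
ft_force: [-0.1, 1.9, 3.3]
grip_width: 0.197
grasp_force: 60.2
time: 4.45
tcp_pos: [0.4939, 0.032, 0.0046]
tool_rot: [[0.98, 0.2, 0.001], [0.2, -0.98, 0.0], [0.001, 0.0, -1.0]]
ft_force: [-0.6, 1.5, 5.0]
grip_width: 0.201
grasp_force: 60.5
t 4.45 tcp [0.4939 0.032  0.0046] yaw 11.55 tilt [ 1.e-03  2.e-04 -1.e+00] w 0.20104319249601094 60.490336418151855 F [-0.63  1.53  4.95] M [ 0.307  0.028 -0.061]
dtool [0.0003 0.0003 0.0006] twist -0.0008
```

```bash
python3 -m pendant '[{"fingers":1,"translation":[0,0,-0.005],"twist":0},{"fingers":1,"translation":[0,0,-0.012],"twist":0},{"fingers":1,"translation":[0,0,-0.02],"twist":0},{"fingers":1,"translation":[0,0,-0.025],"twist":0},{"fingers":1,"translation":[0,0,-0.025],"twist":0},{"fingers":1,"translation":[0,0,-0.025],"twist":0},{"fingers":1,"translation":[0,0,-0.02],"twist":0},{"fingers":1,"translation":[0,0,-0.01],"twist":0}]'
python3 -m pendant '[{"fingers":1,"translation":[0,0,0],"twist":0},{"fingers":1,"translation":[0,0,0],"twist":0},{"fingers":1,"translation":[0,0,0],"twist":0}]'
python3 - <<'E'
from h import *
import cv2
go(.4743,-.2438,.115,9.7)
a=vision.snapshot("side")[:,:,::-1]
cv2.imwrite("pics/e1.png",cv2.resize(a[60:210,170:330],None,fx=4,fy=4,interpolation=2))
E
```

```text
time: 5.12
tcp_pos: [0.4934, 0.0316, 0.1476]
tool_rot: [[0.98, 0.201, 0.001], [0.201, -0.98, -0.0], [0.001, 0.001, -1.0]]
ft_force: [0.5, -0.6, -5.5]
grip_width: 0.198
grasp_force: 59.2
time: 5.37
tcp_pos: [0.4919, 0.0317, 0.1443]
tool_rot: [[0.98, 0.2, -0.004], [0.2, -0.98, -0.0], [-0.004, -0.0, -1.0]]
ft_force: [-0.9, 0.5, -6.8]
grip_width: 0.198
grasp_force: 59.2
t 5.3667 tcp [0.4919 0.0317 0.1443] yaw 11.56 tilt [-4.4e-03 -4.0e-04 -1.0e+00] w 0.19782284271109618 59.17544603347778 F [-0.93  0.48 -6.78] M [-0.061 -0.005  0.032]
dtool [-0.0724  0.2664  0.0295] twist 0.0325
```

View pics/e1.png

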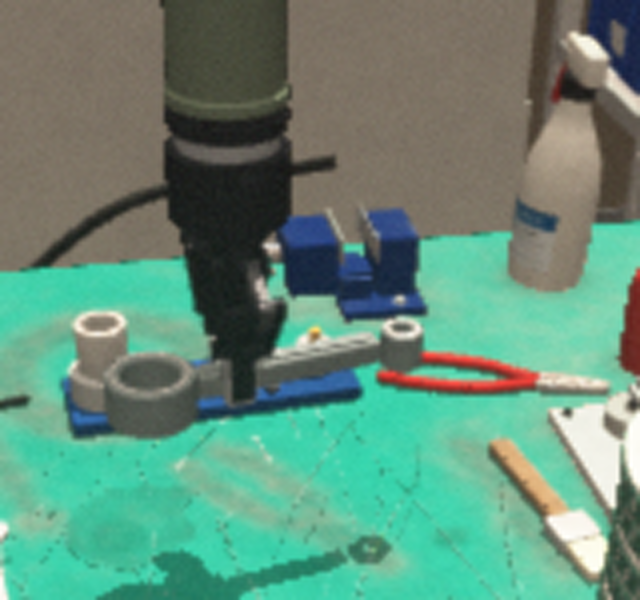

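The lever is held level; boss at crop (150,390), eye at (402,340). Now across to fixture 2 at this height.

```bash
python3 -m pendant '[{"fingers":1,"translation":[-0.0027,0.01,0],"twist":0.004},{"fingers":1,"translation":[-0.0054,0.02,0],"twist":0.004},{"fingers":1,"translation":[-0.0068,0.025,0],"twist":0.004},{"fingers":1,"translation":[-0.0068,0.025,0],"twist":0.004},{"fingers":1,"translation":[-0.0068,0.025,0],"twist":0.004},{"fingers":1,"translation":[-0.0068,0.025,0],"twist":0.004},{"fingers":1,"translation":[-0.0068,0.025,0],"twist":0.004},{"fingers":1,"translation":[-0.0068,0.025,0],"twist":0.004}]'
python3 -m pendant '[{"fingers":1,"translation":[-0.0068,0.025,0],"twist":0},{"fingers":1,"translation":[-0.0068,0.025,0],"twist":0},{"fingers":1,"translation":[-0.0054,0.02,0],"twist":0},{"fingers":1,"translation":[-0.0045,0.012,0],"twist":0},{"fingers":1,"translation":[0,0.004,0],"twist":0},{"fingers":1,"translation":[0,0,0],"twist":0},{"fingers":1,"translation":[0,0,0],"twist":0},{"fingers":1,"translation":[0,0,0],"twist":0}]'
python3 - <<'E'
from h import *
import cv2
go(.4743,-.2438,.115,9.7)
a=vision.snapshot("side")[:,:,::-1];b=vision.snapshot("top")[:,:,::-1]
cv2.imwrite("pics/f1.png",np.hstack([cv2.resize(a[200:320,185:315],None,fx=3,fy=3,interpolation=2),cv2.resize(b[170:290,290:410],None,fx=3,fy=3,interpolation=2)]))
E
```

```text
time: 6.08
tcp_pos: [0.4777, -0.1557, 0.1452]
tool_rot: [[0.986, 0.169, -0.002], [0.169, -0.986, 0.0], [-0.002, -0.001, -1.0]]
ft_force: [-0.6, -0.5, -6.9]
grip_width: 0.2
grasp_force: 59.3
time: 6.75
tcp_pos: [0.47, -0.2417, 0.146]
tool_rot: [[0.985, 0.17, -0.001], [0.17, -0.985, 0.001], [-0.001, -0.001, -1.0]]
ft_force: [0.5, 0.5, -6.2]
grip_width: 0.198
grasp_force: 59.5
t 6.75 tcp [ 0.47   -0.2417  0.146 ] yaw 9.78 tilt [-9.e-04  9.e-04 -1.e+00] w 0.1983269345461983 59.45363402366638 F [ 0.47  0.52 -6.21] M [-0.051  0.01  -0.013]
dtool [0.0039 0.0028 0.031 ] twist 0.0014
```

View pics/f1.png

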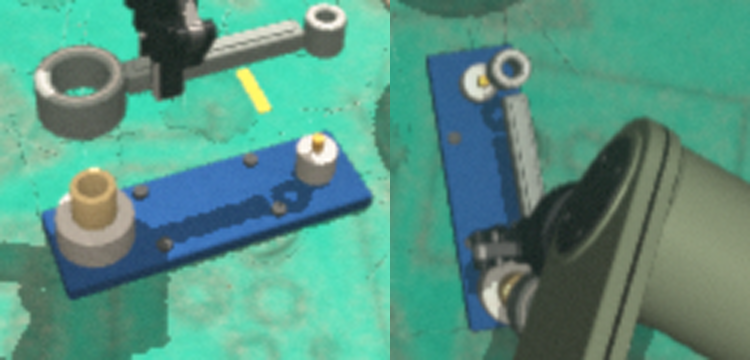

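```bash
python3 -m pendant '[{"fingers":1,"translation":[0.002,0.001,0.005],"twist":0},{"fingers":1,"translation":[0.002,0.001,0.008],"twist":0},{"fingers":1,"translation":[0,0,0.008],"twist":0},{"fingers":1,"translation":[0,0,0.006],"twist":0},{"fingers":1,"translation":[0,0,0.004],"twist":0},{"fingers":1,"translation":[0,0,0],"twist":0},{"fingers":1,"translation":[0,0,0],"twist":0},{"fingers":1,"translation":[0,0,0],"twist":0}]'
python3 -m pendant '[{"fingers":1,"translation":[0,0,0],"twist":0},{"fingers":1,"translation":[0,0,0],"twist":0},{"fingers":1,"translation":[0,0,0],"twist":0},{"fingers":1,"translation":[0,0,0],"twist":0}]'
python3 - <<'E'
from h import *
import cv2
go(.4743,-.2438,.1146,9.7)
a=vision.snapshot("side")[:,:,::-1];b=vision.snapshot("top")[:,:,::-1]
cv2.imwrite("pics/g1.png",np.hstack([cv2.resize(a[205:300,190:310],None,fx=4,fy=4,interpolation=2),cv2.resize(b[175:270,305:365],None,fx=4,fy=4,interpolation=2)]))
E
```

```text
time: 7.52
tcp_pos: [0.4747, -0.2442, 0.1155]
tool_rot: [[0.986, 0.169, 0.001], [0.169, -0.986, -0.0], [0.0, 0.0, -1.0]]
ft_force: [0.3, -1.1, -7.2]
grip_width: 0.198
grasp_force: 59.4
time: 7.85
tcp_pos: [0.4745, -0.2441, 0.1155]
tool_rot: [[0.986, 0.169, 0.0], [0.169, -0.986, -0.0], [0.0, 0.0, -1.0]]
ft_force: [-0.1, -0.6, -6.7]
grip_width: 0.195
grasp_force: 59.4
t 7.85 tcp [ 0.4745 -0.2441  0.1155] yaw 9.73 tilt [ 4.e-04 -3.e-04 -1.e+00] w 0.19491467580285277 59.366605281829834 F [-0.12 -0.57 -6.68] M [0.035 0.067 0.025]
dtool [-0.0002 -0.0004  0.0009] twist 0.0005
```

View pics/g1.png

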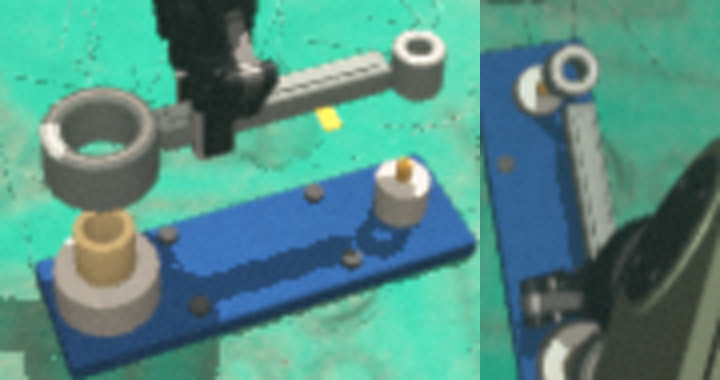

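```bash
python3 - <<'E'
from h import *
print(crop("side",190,205,4,101,123,.145),crop("side",190,205,4,418,47.5,.141),crop("top",305,175,4,93,70,.141))
E
```

```text
[ 0.41959953 -0.25369025  0.145     ] [ 0.59450271 -0.22554521  0.141     ] [ 0.59637566 -0.22208801  0.141     ]
```

```bash
python3 - <<'E'
from h import *
import cv2
a=cv2.resize(vision.snapshot("side")[205:300,190:310,::-1],None,fx=6,fy=6,interpolation=2)
c=vision.camera_model("side")
def circ(x,y,z,r,col):
    t=np.linspace(0,6.283,80);X=np.c_[x+r*np.cos(t),y+r*np.sin(t),0*t+z]@c['R'].T+c['t']
    u=((X[:,0]/X[:,2]*c['fx']+c['cx'])-190+.5)*6;v=((X[:,1]/X[:,2]*c['fy']+c['cy'])-205+.5)*6
    cv2.polylines(a,[np.c_[u,v].round().astype(int)],True,col,1)
# fixture estimate; averaged over both cameras
bx,by=.4182,-.2540; px,py=.5956,-.2236
R=(0,0,255)
circ(bx,by,.07,.0165,R);circ(bx,by,.04,.029,R);circ(px,py,.04,.016,R)
circ(bx,by,.145,.030,R);circ(bx,by,.145,.019,R);circ(px,py,.141,.015,R);circ(px,py,.111,.015,R);circ(bx,by,.111,.030,R)
cv2.imwrite("pics/k1.png",a)
E
```

```text
(no output)
```

View pics/k1.png

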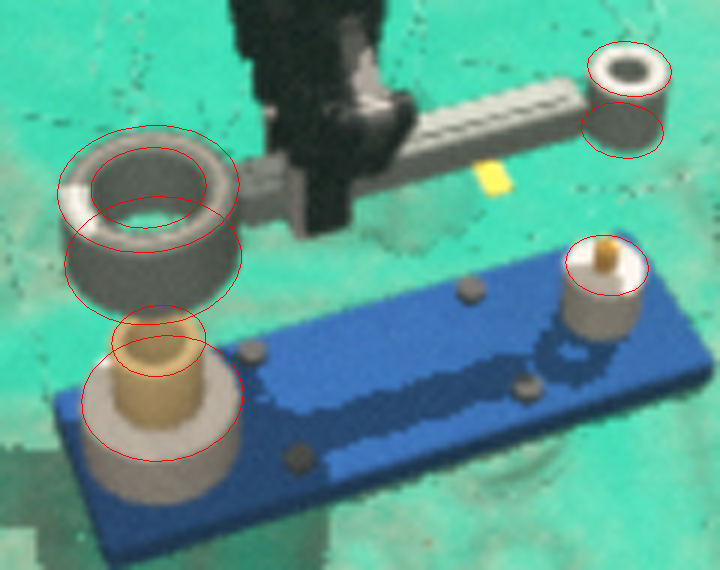

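The overlay of the ideal hover circles on bush, post, boss, bore and eye matches the picture to about 1 mm: boss spans 60–238 px against 57–240 predicted, eye 587–670 px. The lever is level and still, so I'm handing in.

```bash
python3 -c "
from h import *
go(.4743,-.2438,.1146,9.7)
print(bot.job_done())"
```

```text
t 8.0 tcp [ 0.4745 -0.2441  0.1154] yaw 9.73 tilt [ 2.e-04 -2.e-04 -1.e+00] w 0.19538629542062108 59.36652481555939 F [ 1.    1.53 -5.98] M [-0.017 -0.005 -0.009]
dtool [-0.0001 -0.0003  0.0008] twist 0.0006
the job is handed in; nothing more can be done
None
```

The job is handed in at 8.0 s: the lever is held level and still over fixture 2 (the one with the brass bush), bore over bush and eye over pin to within about 1–2 mm by my camera check, its underside about 4 cm above the bush top.

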